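# Feed the soap cutter five clicks and hold

## Task

Set up the soap cutter for the next bar: first swing its hinged cutting frame up until it stands about upright, then draw the spring-loaded ratchet feed lever exactly five clicks on from its rest stop, never a sixth, so that the pusher feeds the soap block out under the raised frame. Finish while still holding the lever at the fifth click (it runs back if let go), and leave the other things on the table where they are.

Things in the scene. Friction and masses are not known exactly. Their poses are not given: they have to be found in the camera images.
- cutter: The soap cutter, fixed to the table: a wooden bed 160 x 400 mm, 20 mm thick, with a 92 mm tall grey feed housing at its +y end, a fence 56 mm high behind the block and a 34 mm high rail in front of it (heights above the table). Origin on the table surface; own x points away from the robot side, own y runs along the bed towards the feed housing, own z up. It stands turned by up to 0.2 rad. The block is fed along its -y. The cutting plane is at own y = -85 mm.
- cutting_frame (a joint): Angle of the hinged cutting frame, rad: 0 down (thin steel blade just above the bed), 1.57 upright, stop at 1.75; starts between 0 and 0.3. An 11 mm thick aluminium bow with a blade across it; its stiff hinge stays where it is left and takes about 4 to 6 N at the grip. At 0 the bow reaches 118 mm above the table.
- frame_hinge (a point): Point on the frame's hinge axis, 30 mm above the table, in the cutting plane. The axis runs along the cutter's y; raising swings the robot-side end up and back over this axis.
- frame_grip (a point): Middle of the free part of the frame's round dark wooden grip bar, 18 mm across, 100 mm long, parallel to the hinge axis (the cutter's y) and 176 mm from it; it sticks out sideways from the bow to the cutter's -y. This point is 50 mm from the bow's plane; with the frame at 0 it is 50 mm above the table, on the robot's side of the bed. Moves with the frame.
- feed_lever (a joint): Angle of the ratchet feed lever, rad: 0 at its rest stop, where it starts; grows counter-clockwise seen from above as the knob is drawn towards the cutter's -y; one click every 0.18 rad, so the fifth click is at 0.90; end stop at 1.5. Each click is felt as the knob force rising to about 9 N and falling to about 2 N; on average a spring pushes back with 5 N and returns the lever to rest if let go. The pusher moves 5 mm a click.
- lever_axis (a point): Point on the lever's vertical pivot axis, above the middle of the feed housing, 140 mm above the table, level with the middle of the knob.
- knob_center (a point): Middle of the lever's upright round black knob, 26 mm across and 52 mm tall, from 110 to 162 mm above the table; this point 140 mm above the table and 120 mm from the lever's axis. At rest the flat lever arm (20 mm wide, top at 110 mm) points to the robot's side, turned 0.6 rad towards the cutter's +y. Moves with the lever.
- lever_knob: The same knob: origin at the centre of its underside, 110 mm above the table. It spins freely on its stem, so that it may be gripped or pushed.
- log_center (a point): Centre of the pale soap block, 60 x 150 x 55 mm, about 0.55 kg, lying loose on the bed along the cutter's y between fence and rail; its end starts 4 mm short of the cutting plane and 1 mm clear of the white pusher. After five clicks it has moved about 24 mm along the cutter's -y. The pusher does not pull it back.
- bar_a: Cut soap bar 60 x 55 x 22 mm lying on the table in front of the cutter, between grip and lever; to be left alone. Origin at its underside.
- bar_b: Cut soap bar 60 x 55 x 22 mm lying on the table beyond the cutter's -y end; to be left alone. Origin at its underside.
- oil_a: Amber glass bottle, 52 mm across, 125 mm tall; to be left alone. Origin at its underside.
- oil_b: Another such amber bottle; to be left alone. Origin at its underside.
- jar: Glass jar with metal lid, 72 mm across, 70 mm tall; to be left alone. Origin at its underside.
- bowl: White ceramic bowl, 140 mm across, 55 mm tall; to be left alone. Origin at its underside.
- scraper: Spatula lying flat on the table, handle to its own -x; to be left alone. Origin at its underside.
There are look-alikes about, which are no part of the job. Leave any black look-alike of the part that bears log_center alone.

How it is judged:
By the outcome, as a careful person would: the job done as asked, in the order asked, and still so for the second after the job is handed in, while the arm keeps its last pose, push and grip.
It also fails if it takes over 51 s, if anything falls off the work surface, if the arm or the gripper's body presses on something with over 40 N, if the wrist force passes 120 N, or if a joint passes its speed limit or range.

## Robot

A 6-joint arm with a two-finger parallel gripper is mounted at the origin on the work surface. World frame = base frame: x ahead of the robot, y to its left, z up, the work surface at z = 0. Lengths are in m, angles in rad, forces in N, time in s.
With the tool pointing down it reaches from about 0.4 to 0.925 m from the base axis. Payload 12.5 kg.
Tool frame: the origin (TCP) lies between the finger pads; the fingertips stand 8 mm ahead of it and the grasp point (between the pads) lies 11 mm behind it; z points along the fingers, x is the direction in which the jaws open and shut, and the axes are right-handed (so a half turn about z gives the same grasp; the last joint's range is limited). The gripper opens to 95 mm and grips with 3 to 60 N. Pads are 20 mm wide; open, the fingers measure 119 mm over their backs; the gripper's body (75 mm by 180 mm) begins 59 mm behind the grasp point.
Start: joints at [1.076, 0.491, 1.559, -0, 1.092, -0.106], TCP at [0.237, 0.578, 0.223] pointing down, gripper open.
Joint ranges: [-3.1, 3.1], [-0.84, 2.19], [0.05, 2.79], [-1.13, 4.28], [0.06, 2.93], [-2.69, 2.69]. Speed limits (rad/s): [2.22, 2.22, 2.79, 3.14, 3.14, 3.14].

## Interface

Orientations are given as a rotation vector (axis times angle).
In Python, from plant import robot, snapshot, get_calibration, models gives the robot as it stands.
- The arm moves only by the tool play_rows, never from a script. Its argument "targets" is a list of rows, each an object with "dp": the shift along the tool's x, y, z in m, a list of three; "yaw": the turn about the tool's z in rad. A call has 1 to 5 rows; each row is the pose to reach, as a shift and turn from the pose commanded when the call began, along the tool's axes at that moment; what a row does not reach only later rows make up. A row lasts 1/10 s, in which the tool goes at most 50 mm and 8.59 degrees, less where a joint would pass 70% of its speed; a pose out of reach is approached as far as the arm can. A call with a gripper value outside its range is refused whole. "grip" is the opening, from -1 (shut) to 1 (fully open), set as the call begins (left out, the last holds). The fingers move at their own pace and stop on an object; "grip_force" is the grip in N (left out, the last holds). Time passes only in rows, so rows that repeat a pose let the fingers close. It gives the time, the measured TCP pose, the force and the opening at its end, in the units of the state.
- robot.sense(): the state, without advancing time (a new reading comes with each control period).
- snapshot(name): name is "scene" or "top"; returns the picture (420x560x3 uint8, red, green, blue); there is no depth.
- get_calibration(name): a dict with "mtx" (3x3 intrinsics, pixels), "distortion" ([k1, k2, p1, p2, k3] as OpenCV has them; the pictures are not rectified), "R" (3x3) and "t" (3): a world point X has camera coordinates R X + t. Camera axes: x right, y down, z forward; pixel columns grow to the right and rows downward; lengths in m; the calibration is good to about 2 mm. A picture is of the moment at which its call begins. get_calibration takes no time and is no camera call.
- robot.sign_off(): hands the job in, once; it reports no verdict.
Trained networks look in the newest picture that a camera, given by its name, has taken for a name from the list of things; names that differ only in an ending like _2 or _b are one class to them, and where a whole thing is asked for, a point or a joint stands for the part that bears it (a point fixed in the world has none). Each returns a list of dicts, best first, with "conf" (0 to 1); they miss things now and then, are a little off and sometimes report something else, mostly with a low value. They report only what shows in the picture. A call takes as long as a camera call. They do not tell look-alikes from the thing itself.
- models.search_frame(label, camera): "extent" ([centre column, centre row, width, height] in pixels, round what is visible of it).
- models.place_of(label, camera): "location" ([column, row] in pixels: a listed point, or the origin of a listed thing).
The state is a dict: "t": time; "joint_positions": joint angles; "dq": joint speeds; "joint_efforts": joint torques, N m; "ee_pos": TCP position; "tool_rot": TCP orientation; "force": force on the tool from outside, world axes, zero at the start; "ft_torque": the same for the moment, N m; "grip_width": opening from 0.0 (shut) to 1.0 (fully open).
Only numpy, scipy, OpenCV 4.12 (cv2) and the standard library are available. Lean on these libraries where they do the work, as an engineer would, in place of code of your own. Each camera call takes 0.05 s, during which the arm holds its last target.

## Working session

There is one attempt and no reset: what is moved stays moved. The work goes in short steps, Python scripts to look and compute and a tool call to move; the robot and the scene stay as the last step left them, time stands still between calls to the robot, and variables do not carry over. Pictures are saved under pics/ and viewed, and the job is handed in when it is done.

Besides the shell and the picture viewer there is one more tool, called as name(argument=value, ...), one argument or row to a line, values as JSON. play_rows: Moves the arm, as the interface text tells. Its arguments: {"type":"object","properties":{"targets":{"type":"array"},"grip":{"type":"number"},"grip_force":{"type":"number"}},"required":["targets"]}

```bash
ls; mkdir -p pics; cat > look.py <<'E'
import cv2, numpy as np, sys
from plant import robot, snapshot, get_calibration, models
def take(cam,name):
    im=snapshot(cam); cv2.imwrite(f'pics/{name}.png',cv2.resize(im[:,:,::-1],None,fx=1.4,fy=1.4)); return im
E
python3 - <<'E'
from look import *
s=robot.sense(); print(s)
for c in ('scene','top'):
    take(c,c+'0'); k=get_calibration(c); print(c,k)
    for l in ('cutter','frame_hinge','frame_grip','lever_axis','knob_center','lever_knob','log_center','bar_a','bar_b'):
        print(l,[(round(d['conf'],2),np.round(d['location'],1).tolist()) for d in models.place_of(l,c)][:3])
print(robot.sense()['t'])
E
```

```text
pics
{'t': 0.0, 'joint_positions': array([ 1.07638737e+00,  4.91555876e-01,  1.55945453e+00, -2.14693169e-05,
        1.09169363e+00, -1.05598616e-01]), 'dq': array([ 2.44157467e-03,  1.23740653e-03,  2.95428471e-03,  3.34978458e-04,
       -5.49585994e-05, -7.81447885e-04]), 'joint_efforts': array([ 3.00042148e-04, -6.12660670e+01, -2.58171684e+01,  6.91851508e-02,
        4.83534706e-02, -9.80039704e-05]), 'ee_pos': array([0.23679984, 0.57814803, 0.22206228]), 'tool_rot': array([ 2.60828669e+00,  1.75016543e+00, -1.52988400e-03]), 'force': array([-0.26925446,  0.28612856, -0.05196594]), 'ft_torque': array([-0.02480694,  0.04330715,  0.04472416]), 'grip_width': 0.9998549291075656}
scene {'mtx': array([[466.49184228,   0.        , 274.62590344],
       [  0.        , 466.49184228, 205.55215574],
       [  0.        ,   0.        ,   1.        ]]), 'distortion': array([-0.06331989,  0.        ,  0.        ,  0.        ,  0.        ]), 'R': array([[-0.49535825,  0.86863812, -0.0093822 ],
       [ 0.65617612,  0.36707632, -0.65930864],
       [-0.56925663, -0.33275034, -0.75181387]]), '
[... 679 characters left out ...]
,  0.       ,  0.       ]), 'R': array([[ 9.87108713e-04, -9.99997806e-01, -1.84743192e-03],
       [-9.90508910e-01, -7.23818279e-04, -1.37446626e-01],
       [ 1.37444987e-01,  1.96557254e-03, -9.90507452e-01]]), 't': array([0.02769851, 0.57018817, 1.16365818])}
cutter [(0.77, [290.1, 198.4])]
frame_hinge [(0.88, [316.5, 181.3])]
frame_grip [(0.94, [325.9, 246.7]), (0.57, [369.4, 218.2])]
lever_axis [(0.74, [231.7, 183.8])]
knob_center [(0.61, [199.6, 212.7])]
lever_knob [(0.57, [201.7, 217.9])]
log_center [(0.85, [288.3, 201.9]), (0.82, [281.9, 122.9]), (0.64, [200.3, 217.2])]
bar_a [(0.76, [265.4, 237.7]), (0.72, [368.1, 219.2])]
bar_b [(0.76, [265.4, 237.7]), (0.72, [368.1, 219.2])]
1.0
```

View pics/scene0.png

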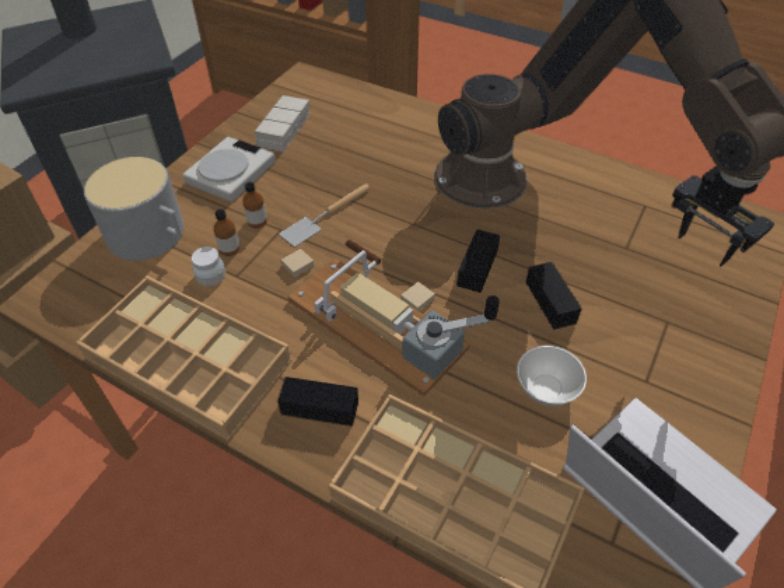

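View pics/top0.png

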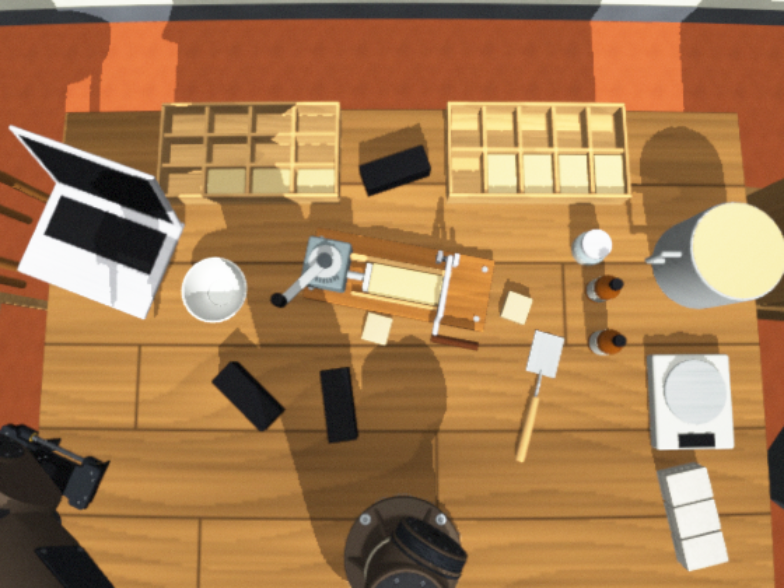

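The pictures show the cutter in the middle, frame down with its grip near top (455,342) (1.4x display), the lever knob at (280,299), bar_a at (377,328), and black look-alike blocks about. Next I fit the geometry to both views.

```bash
cat >> look.py <<'E'
from scipy.optimize import least_squares
def proj(c,X):
    k=get_calibration(c); rv=cv2.Rodrigues(k['R'])[0]
    return cv2.projectPoints(np.array(X,float).reshape(-1,1,3),rv,k['t'],k['mtx'],k['distortion'])[0].reshape(-1,2)
def tri(pts):  # {cam:px}
    f=lambda X: np.concatenate([proj(c,X)[0]-p for c,p in pts.items()])
    r=least_squares(f,[0.55,0,0.1]); return r.x, r.fun
def ray(c,p,z):
    f=lambda X: proj(c,[X[0],X[1],z])[0]-p
    return least_squares(f,[0.55,0]).x
def R2(a): return np.array([[np.cos(a),-np.sin(a)],[np.sin(a),np.cos(a)]])
def model(p):
    # p: hinge x,y, yaw, frame angle, axis x,y, lever
    hx,hy,a,fr,ax,ay,lv=p
    ph=np.arctan2(.02,np.sqrt(.176**2-.02**2))+fr
    g=R2(a)@[-.176*np.cos(ph),-.05]; k=R2(a+lv)@(.12*np.array([-np.cos(.6),np.sin(.6)]))
    return dict(frame_hinge=[hx,hy,.03],frame_grip=[hx+g[0],hy+g[1],.03+.176*np.sin(ph)],lever_axis=[ax,ay,.14],knob_center=[ax+k[0],ay+k[1],.14],lever_knob=[ax+k[0],ay+k[1],.11])
E
python3 - <<'E'
from look import *
ob={'scene':dict(frame_hinge=[233.1,223.5],frame_grip=[259.0,181.3],lever_axis=[310.9,230.3],knob_center=[351.9,220.5],lever_knob=[347.8,227.1]),
'top':dict(frame_hinge=[316.5,181.3],frame_grip=[325.9,246.7],lever_axis=[231.7,183.8],knob_center=[199.6,212.7],lever_knob=[201.7,217.9])}
for l in ob['top']:
    X,r=tri({c:ob[c][l] for c in ob}); print(l,X.round(4),r.round(1))
print('cutter',tri({'scene':[264.4,228.4],'top':[290.1,198.4]}))
def f(p):
    m=model(list(p)+[0]); return np.concatenate([proj(c,m[l])[0]-ob[c][l] for c in ob for l in ob[c]])
r=least_squares(f,[.6,-.1,-.1,.1,.6,.1],loss='soft_l1',x_scale=.05)
print(r.x.round(4)); print(f(r.x).reshape(-1,2).round(1).tolist())
m=model(list(r.x)+[0]); print({k:np.round(v,4).tolist() for k,v in m.items()})
print('axis-hinge own',R2(-r.x[2])@(r.x[4:6]-r.x[:2]))
for c,(x,y,w,h) in {'top':(180,150,190,110),'scene':(190,160,180,140)}.items():
    im=snapshot(c)[:,:,::-1].copy(); im=cv2.resize(im[y:y+h,x:x+w],None,fx=4,fy=4,interpolation=cv2.INTER_CUBIC)
    for l in m:
        u=(proj(c,m[l])[0]-[x,y])*4+2; cv2.drawMarker(im,tuple(int(q) for q in u),(0,255,0),0,14,1)
        u=(np.array(ob[c][l])-[x,y])*4+2; cv2.circle(im,tuple(int(q) for q in u),4,(255,0,255),1)
    cv2.imwrite(f'pics/{c}_z.png',im)
E
```

```text
frame_hinge [ 0.6351 -0.0859  0.0417] [ 0.1  0.   0.1 -0. ]
frame_grip [ 0.4385 -0.1114  0.0386] [-0.1 -0.  -0.1  0. ]
lever_axis [0.6092 0.1612 0.1329] [-0.8 -0.  -0.7  0.3]
knob_center [0.527  0.2479 0.1398] [-1.   0.  -0.9  0.4]
lever_knob [0.5193 0.2439 0.0995] [ 1.3 -0.   1.2 -0.5]
cutter (array([ 0.58630099, -0.00540667,  0.0137406 ]), array([-0.43161458, -0.04302287, -0.38164914,  0.18983891]))
[ 0.6266 -0.0903 -0.1765 -0.026   0.6112  0.1618]
[[0.7, 0.0], [-0.5, 0.1], [-0.8, -1.0], [-1.5, -0.6], [1.5, -0.6], [1.2, 3.4], [-0.7, -2.3], [-1.2, -0.9], [-0.2, 0.9], [-0.2, -3.1]]
{'frame_hinge': [0.6266, -0.0903, 0.03], 'frame_grip': [0.4453, -0.1087, 0.0454], 'lever_axis': [0.6112, 0.1618, 0.14], 'knob_center': [0.5256, 0.2459, 0.14], 'lever_knob': [0.5256, 0.2459, 0.11]}
axis-hinge own [-0.05945023  0.2454927 ]
```

View pics/top_z.png

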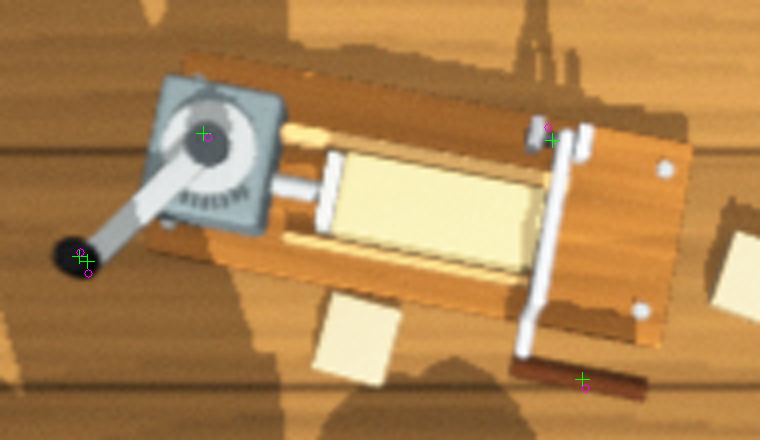

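View pics/scene_z.png

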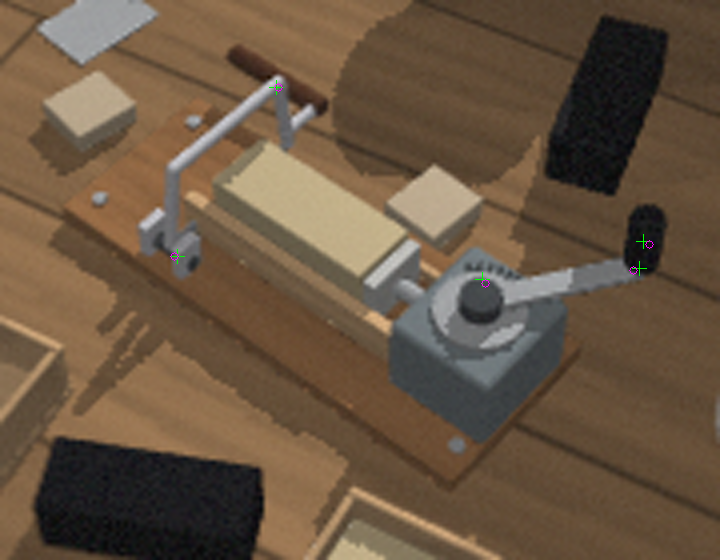

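```bash
cat >> look.py <<'E'
from scipy.spatial.transform import Rotation as Ro
def go(*tg):
    "world TCP targets (x,y,z[,heading]) -> dp,yaw from the present pose"
    s=robot.sense(); R=Ro.from_rotvec(s['tool_rot']); M=R.as_matrix(); h=np.arctan2(M[1,0],M[0,0])
    print('t',round(s['t'],2),'ee',s['ee_pos'].round(4),'head',round(h,4),'tilt',M[:,2].round(3),'F',s['force'].round(1),'w',round(s['grip_width'],3))
    for g in tg:
        dh=(g[3]-h+np.pi)%(2*np.pi)-np.pi if len(g)>3 else 0
        print('  dp',R.inv().apply(np.array(g[:3])-s['ee_pos']).round(4).tolist(),'yaw',round(-dh,3))
E
python3 -c "
from look import *
go((.48,.33,.23,.5),(.46,.1,.23,-.177))"
```

```text
t 1.1 ee [0.2369 0.5784 0.2227] head 1.1821 tilt [ 0.  0. -1.] F [0.2 0.2 0.4] w 1.0
  dp [-0.1377, 0.3191, -0.0073] yaw 0.682
  dp [-0.3581, 0.3878, -0.0074] yaw 1.359
```

play_rows(
  targets=[
    {"dp": [-0.14, 0.32, -0.02], "yaw": 0.68},
    {"dp": [-0.14, 0.32, -0.02], "yaw": 0.68},
    {"dp": [-0.14, 0.32, -0.02], "yaw": 0.68},
    {"dp": [-0.14, 0.32, -0.02], "yaw": 0.68},
    {"dp": [-0.14, 0.32, -0.02], "yaw": 0.68},
  ],
  grip=1,
)

```text
t: 1.6
ee_pos: [0.4117, 0.3976, 0.2373]
tool_rot: [-3.045, -0.772, -0.001]
force: [1.0, 1.7, -0.2]
grip_width: 0.999
```

```bash
python3 -c "
from look import *
go((.48,.33,.23,.5),(.442,-.121,.23,-.177))"
```

```text
t 1.6 ee [0.4117 0.3976 0.2373] head 0.4965 tilt [ 0.  0. -1.] F [ 1.   1.7 -0.2] w 0.999
  dp [0.0279, 0.0919, 0.0073] yaw -0.004
  dp [-0.2204, 0.4704, 0.0071] yaw 0.673
```

play_rows(
  targets=[
    {"dp": [-0.22, 0.47, 0], "yaw": 0.67},
    {"dp": [-0.22, 0.47, 0], "yaw": 0.67},
    {"dp": [-0.22, 0.47, 0], "yaw": 0.67},
    {"dp": [-0.22, 0.47, 0], "yaw": 0.67},
    {"dp": [-0.22, 0.47, 0], "yaw": 0.67},
  ],
)

```text
t: 2.1
ee_pos: [0.4264, 0.1478, 0.2372]
tool_rot: [-3.13, 0.272, -0.001]
force: [1.3, 0.4, 0.3]
grip_width: 1.001
```

```bash
python3 -c "
from look import *
go((.442,-.121,.23,-.177))"
```

```text
t 2.1 ee [0.4264 0.1478 0.2372] head -0.1733 tilt [ 0.001  0.    -1.   ] F [1.3 0.4 0.3] w 1.001
  dp [0.0617, 0.2621, 0.0071] yaw 0.004
```

play_rows(
  targets=[
    {"dp": [0.06, 0.26, 0], "yaw": 0},
    {"dp": [0.06, 0.26, 0], "yaw": 0},
    {"dp": [0.06, 0.26, 0], "yaw": 0},
    {"dp": [0.06, 0.26, 0], "yaw": 0},
    {"dp": [0.06, 0.26, 0], "yaw": 0},
  ],
)

```text
t: 2.6
ee_pos: [0.4411, -0.1021, 0.2372]
tool_rot: [3.13, -0.264, 0.001]
force: [1.1, 0.3, -0.2]
grip_width: 0.998
```

```bash
python3 - <<'E'
from look import *
go((.442,-.121,.13,-.177),(.442,-.121,.037,-.177))
for c in('top','scene'):
    im=snapshot(c)[:,:,::-1]; x,y,w,h={'top':(240,170,190,110),'scene':(190,110,180,140)}[c]
    cv2.imwrite(f'pics/{c}1.png',cv2.resize(im[y:y+h,x:x+w],None,fx=4,fy=4,interpolation=cv2.INTER_CUBIC))
    print([(d['conf'],d['location']) for d in models.place_of('frame_grip',c)])
E
```

```text
t 2.6 ee [ 0.4411 -0.1021  0.2372] head -0.1681 tilt [ 0.001 -0.    -1.   ] F [ 1.1  0.3 -0.2] w 0.998
  dp [0.004, 0.0185, 0.1072] yaw 0.009
  dp [0.0039, 0.0185, 0.2002] yaw 0.009
[]
[(0.61, [351.9, 217.7]), (0.57, [258.9, 179.8])]
```

View pics/top1.png

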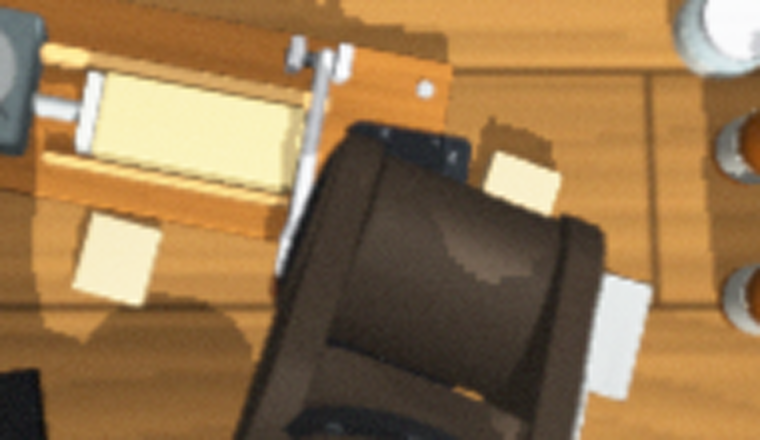

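View pics/scene1.png

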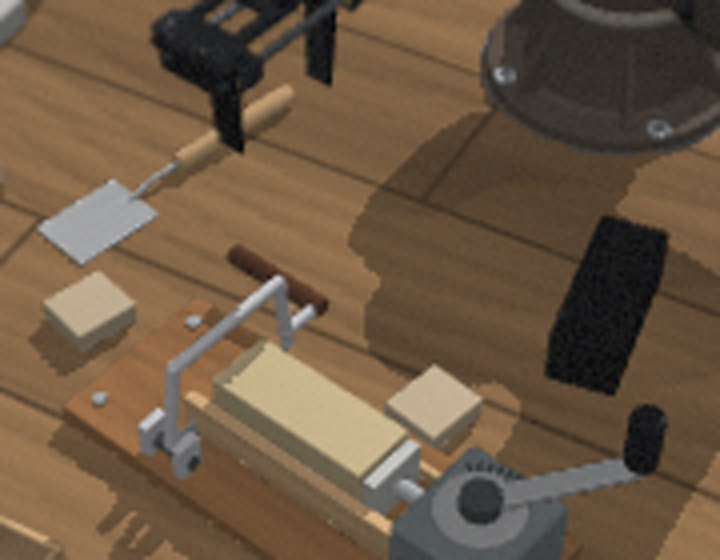

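The scene view shows the open gripper above and to the side of the dark grip bar (230–325,250–305 in the crop), clear of the bow. Descending.

play_rows(
  targets=[
    {"dp": [0.003, 0.016, 0.03], "yaw": 0.009},
    {"dp": [0.003, 0.016, 0.07], "yaw": 0.009},
    {"dp": [0.003, 0.016, 0.11], "yaw": 0.009},
    {"dp": [0.003, 0.016, 0.13], "yaw": 0.009},
    {"dp": [0.003, 0.016, 0.13], "yaw": 0.009},
  ],
)

```text
t: 3.3
ee_pos: [0.4406, -0.1143, 0.105]
tool_rot: [-3.128, 0.274, 0.007]
force: [0.5, -0.4, 0.9]
grip_width: 0.999
```

```bash
python3 - <<'E'
from look import *
go((.442,-.121,.037,-.177))
E
```

```text
t 3.3 ee [ 0.4406 -0.1143  0.105 ] head -0.175 tilt [-0.004  0.002 -1.   ] F [ 0.5 -0.4  0.9] w 0.999
  dp [0.0028, 0.0064, 0.068] yaw 0.002
```

play_rows(
  targets=[
    {"dp": [0.002, 0.006, 0.03], "yaw": 0},
    {"dp": [0.002, 0.006, 0.055], "yaw": 0},
    {"dp": [0.002, 0.006, 0.067], "yaw": 0},
    {"dp": [0.002, 0.006, 0.067], "yaw": 0},
  ],
)

```text
t: 3.7
ee_pos: [0.4427, -0.1215, 0.0399]
tool_rot: [-3.129, 0.276, 0.001]
force: [0.5, 0.3, 0.3]
grip_width: 1.002
```

```bash
python3 - <<'E'
from look import *
go((.442,-.121,.037,-.177))
for c in('scene',):
    im=snapshot(c)[:,:,::-1]; x,y,w,h={'top':(240,170,190,110),'scene':(190,110,180,140)}[c]
    cv2.imwrite(f'pics/{c}2.png',cv2.resize(im[y:y+h,x:x+w],None,fx=4,fy=4,interpolation=cv2.INTER_CUBIC))
E
```

```text
t 3.7 ee [ 0.4427 -0.1215  0.0399] head -0.1757 tilt [-0.001  0.001 -1.   ] F [0.5 0.3 0.3] w 1.002
  dp [-0.0007, -0.0004, 0.0029] yaw 0.001
```

View pics/scene2.png

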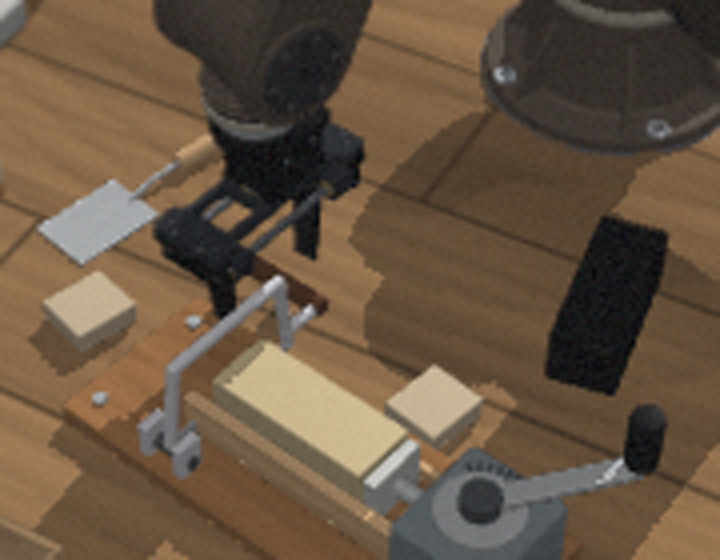

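Both fingers straddle the bar at about (270,275) in the crop; closing.

play_rows(
  targets=[
    {"dp": [0, 0, 0.001], "yaw": 0},
    {"dp": [0, 0, 0.001], "yaw": 0},
    {"dp": [0, 0, 0.001], "yaw": 0},
    {"dp": [0, 0, 0.001], "yaw": 0},
    {"dp": [0, 0, 0.001], "yaw": 0},
  ],
  grip=-1,
  grip_force=20,
)

```text
t: 4.25
ee_pos: [0.4426, -0.1225, 0.0391]
tool_rot: [3.129, -0.278, 0.001]
force: [0.3, 0.1, -0.2]
grip_width: 0.636
```

```bash
python3 - <<'E'
from look import *
go()
E
```

```text
t 4.25 ee [ 0.4426 -0.1225  0.0391] head -0.1771 tilt [ 0. -0. -1.] F [ 0.3  0.1 -0.2] w 0.636
```

play_rows(
  targets=[
    {"dp": [0, 0, 0]},
    {"dp": [0, 0, 0]},
    {"dp": [0, 0, 0]},
    {"dp": [0, 0, 0]},
    {"dp": [0, 0, 0]},
  ],
)

```text
invalid input at $.targets[0]: expected keys dp, yaw
```

play_rows(
  targets=[
    {"dp": [0, 0, 0]},
    {"dp": [0, 0, 0]},
    {"dp": [0, 0, 0]},
  ],
)

```text
invalid input at $.targets[0]: expected keys dp, yaw
```

```bash
python3 - <<'E'
from look import *
go()
im=snapshot('scene')[:,:,::-1]; x,y,w,h=(190,110,180,140)
cv2.imwrite(f'pics/scene3.png',cv2.resize(im[y:y+h,x:x+w],None,fx=4,fy=4,interpolation=cv2.INTER_CUBIC))
E
```

```text
t 4.25 ee [ 0.4426 -0.1225  0.0391] head -0.1771 tilt [ 0. -0. -1.] F [ 0.3  0.1 -0.2] w 0.636
```

View pics/scene3.png

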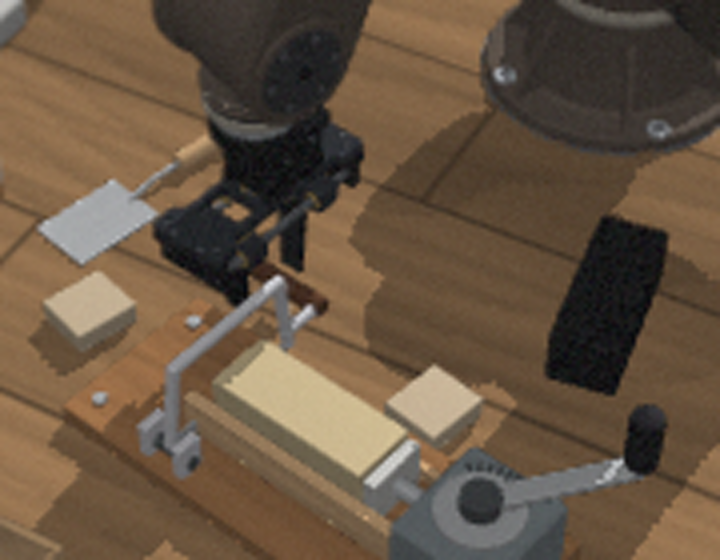

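The picture shows the jaws half closed round the bar at about (255,275); they need more time.

play_rows(
  targets=[
    {"dp": [0, 0, 0], "yaw": 0},
    {"dp": [0, 0, 0], "yaw": 0},
    {"dp": [0, 0, 0], "yaw": 0},
    {"dp": [0, 0, 0], "yaw": 0},
    {"dp": [0, 0, 0], "yaw": 0},
  ],
)

```text
t: 4.8
ee_pos: [0.4441, -0.1229, 0.0391]
tool_rot: [3.128, -0.278, 0.006]
force: [2.2, 6.3, -2.7]
grip_width: 0.182
```

play_rows(
  targets=[
    {"dp": [0, 0, 0], "yaw": 0},
    {"dp": [0, 0, 0], "yaw": 0},
    {"dp": [0, 0, 0], "yaw": 0},
    {"dp": [0, 0, 0], "yaw": 0},
  ],
)

```text
t: 5.2
ee_pos: [0.4441, -0.1229, 0.0391]
tool_rot: [3.128, -0.278, 0.006]
force: [7.9, 1.9, -3.6]
grip_width: 0.184
```

```bash
python3 - <<'E'
from look import *
go()
E
```

```text
t 5.2 ee [ 0.4441 -0.1229  0.0391] head -0.1773 tilt [ 0.003 -0.001 -1.   ] F [ 7.9  1.9 -3.6] w 0.184
```

```bash
python3 - <<'E'
import numpy as np
r=.176;p0=.13
for p in np.arange(.13,1.75,.1): print(round(p,2),round(r*(np.cos(p0)-np.cos(p)),4),round(-r*(np.sin(p)-np.sin(p0)),4))
E
```

```text
0.13 0.0 -0.0
0.23 0.0031 -0.0173
0.33 0.008 -0.0342
0.43 0.0145 -0.0506
0.53 0.0227 -0.0662
0.63 0.0323 -0.0809
0.73 0.0434 -0.0946
0.83 0.0557 -0.1071
0.93 0.0693 -0.1183
1.03 0.0839 -0.1281
1.13 0.0994 -0.1364
1.23 0.1157 -0.1431
1.33 0.1325 -0.1481
1.43 0.1498 -0.1514
1.53 0.1673 -0.153
1.63 0.1849 -0.1529
1.73 0.2024 -0.151
```

play_rows(
  targets=[
    {"dp": [0.0012, 0, -0.008], "yaw": 0},
    {"dp": [0.003, 0, -0.017], "yaw": 0},
    {"dp": [0.0055, 0, -0.026], "yaw": 0},
    {"dp": [0.008, 0, -0.034], "yaw": 0},
  ],
)

```text
t: 5.6
ee_pos: [0.4509, -0.1241, 0.0731]
tool_rot: [3.129, -0.278, 0.001]
force: [4.5, -3.0, -8.3]
grip_width: 0.184
```

```bash
python3 - <<'E'
from look import *
go()
E
```

```text
t 5.6 ee [ 0.4509 -0.1241  0.0731] head -0.1771 tilt [ 0.001 -0.    -1.   ] F [ 4.5 -3.  -8.3] w 0.184
```

play_rows(
  targets=[
    {"dp": [0.0065, 0, -0.0165], "yaw": 0},
    {"dp": [0.0147, 0, -0.032], "yaw": 0},
    {"dp": [0.0243, 0, -0.0467], "yaw": 0},
    {"dp": [0.0354, 0, -0.0604], "yaw": 0},
  ],
)

```text
t: 6.0
ee_pos: [0.4812, -0.1297, 0.1334]
tool_rot: [-3.128, 0.276, 0.016]
force: [-21.1, -7.0, 7.7]
grip_width: 0.187
```

```bash
python3 - <<'E'
from look import *
go()
im=snapshot('scene')[:,:,::-1]; x,y,w,h=(190,110,180,140)
cv2.imwrite(f'pics/scene4.png',cv2.resize(im[y:y+h,x:x+w],None,fx=4,fy=4,interpolation=cv2.INTER_CUBIC))
E
```

```text
t 6.0 ee [ 0.4812 -0.1297  0.1334] head -0.1759 tilt [-0.01   0.002 -1.   ] F [-21.1  -7.    7.7] w 0.187
```

View pics/scene4.png

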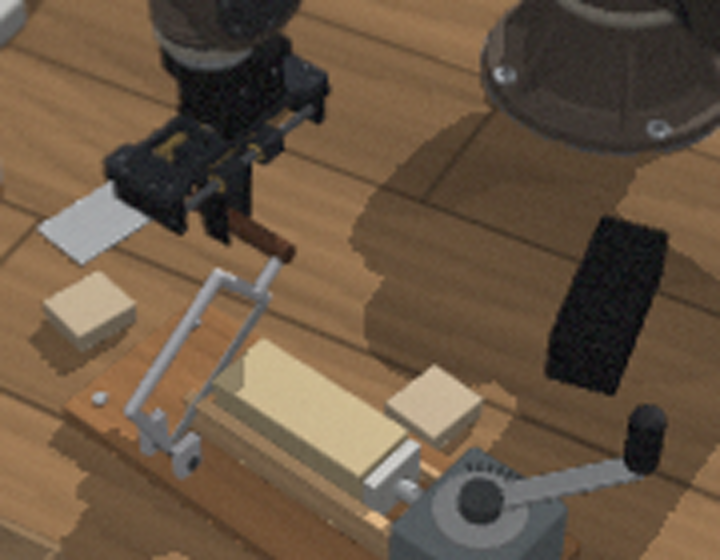

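The frame is about 0.57 rad up with the bar still held. The force shows my path slightly inside the arc, so I correct it.

play_rows(
  targets=[
    {"dp": [0.006, 0, -0.013], "yaw": 0},
    {"dp": [0.0193, 0, -0.0248], "yaw": 0},
    {"dp": [0.0335, 0, -0.0351], "yaw": 0},
    {"dp": [0.0335, 0, -0.0351], "yaw": 0},
  ],
)

```text
t: 6.45
ee_pos: [0.5179, -0.1362, 0.1701]
tool_rot: [3.129, -0.277, -0.003]
force: [-10.4, -0.6, 17.9]
grip_width: 0.185
```

```bash
python3 - <<'E'
from look import *
go()
E
```

```text
t 6.45 ee [ 0.5179 -0.1362  0.1701] head -0.1768 tilt [-0.002 -0.    -1.   ] F [-10.4  -0.6  17.9] w 0.185
```

play_rows(
  targets=[
    {"dp": [0.013, 0, -0.0112], "yaw": 0},
    {"dp": [0.029, 0, -0.019], "yaw": 0},
    {"dp": [0.045, 0, -0.026], "yaw": 0},
    {"dp": [0.045, 0, -0.026], "yaw": 0},
  ],
  grip_force=12,
)

```text
t: 6.85
ee_pos: [0.5636, -0.1444, 0.1955]
tool_rot: [3.129, -0.278, 0.003]
force: [-0.9, -1.3, 11.5]
grip_width: 0.189
```

```bash
python3 - <<'E'
from look import *
go()
E
```

```text
t 6.85 ee [ 0.5636 -0.1444  0.1955] head -0.177 tilt [ 0.002 -0.001 -1.   ] F [-0.9 -1.3 11.5] w 0.189
```

play_rows(
  targets=[
    {"dp": [0.02, 0, -0.0072], "yaw": 0},
    {"dp": [0.041, 0, -0.01], "yaw": 0},
    {"dp": [0.062, 0, -0.01], "yaw": 0},
    {"dp": [0.075, 0, -0.009], "yaw": 0},
    {"dp": [0.075, 0, -0.009], "yaw": 0},
  ],
)

```text
t: 7.35
ee_pos: [0.6372, -0.1575, 0.2032]
tool_rot: [3.129, -0.278, 0.002]
force: [2.8, -2.2, 1.2]
grip_width: 0.183
```

```bash
python3 - <<'E'
from look import *
go()
im=snapshot('scene')[:,:,::-1]; x,y,w,h=(190,110,180,140)
cv2.imwrite(f'pics/scene5.png',cv2.resize(im[y:y+h,x:x+w],None,fx=4,fy=4,interpolation=cv2.INTER_CUBIC))
E
```

```text
t 7.35 ee [ 0.6372 -0.1575  0.2032] head -0.177 tilt [ 0.001 -0.    -1.   ] F [ 2.8 -2.2  1.2] w 0.183
```

View pics/scene5.png

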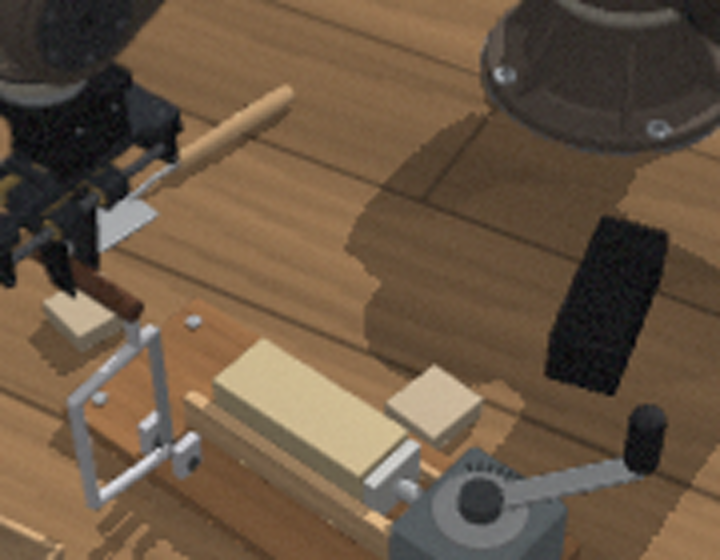

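The frame stands upright, about 1.58 rad by the grip's travel: the bow is at (120,420) and the grip bar at (110,290) in the crop. Releasing and retreating upward.

play_rows(
  targets=[
    {"dp": [0, 0, 0], "yaw": 0},
    {"dp": [0, 0, 0], "yaw": 0},
    {"dp": [0, 0, 0], "yaw": 0},
    {"dp": [0, 0, 0], "yaw": 0},
    {"dp": [0, 0, 0], "yaw": 0},
  ],
  grip=0.1,
)

```text
t: 7.9
ee_pos: [0.6361, -0.157, 0.2034]
tool_rot: [-3.129, 0.278, 0.0]
force: [0.4, 0.2, 0.1]
grip_width: 0.529
```

play_rows(
  targets=[
    {"dp": [0, 0, -0.02], "yaw": 0},
    {"dp": [0, 0, -0.06], "yaw": 0},
    {"dp": [0, 0, -0.1], "yaw": 0},
    {"dp": [0, 0, -0.1], "yaw": 0},
  ],
)

```text
t: 8.3
ee_pos: [0.6376, -0.1575, 0.3092]
tool_rot: [3.127, -0.277, 0.013]
force: [-0.5, -0.4, 0.7]
grip_width: 0.549
```

```bash
python3 - <<'E'
from look import *
go((.5256,.2459,.30,1.24),(.5256,.2459,.22,1.24))
take('scene','scene6')
E
```

```text
t 8.3 ee [ 0.6376 -0.1575  0.3092] head -0.1769 tilt [ 0.008 -0.003 -1.   ] F [-0.5 -0.4  0.7] w 0.549
  dp [-0.1813, -0.3774, 0.0071] yaw -1.417
  dp [-0.182, -0.3775, 0.0871] yaw -1.417
```

View pics/scene6.png

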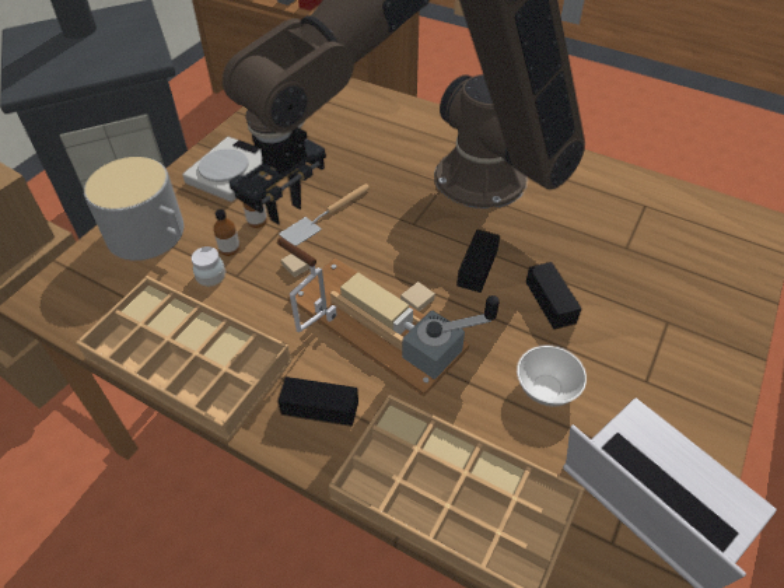

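The frame stays upright at (310,300) after release. On to the knob.

play_rows(
  targets=[
    {"dp": [-0.18, -0.377, 0], "yaw": -1.417},
    {"dp": [-0.18, -0.377, 0], "yaw": -1.417},
    {"dp": [-0.18, -0.377, 0], "yaw": -1.417},
    {"dp": [-0.18, -0.377, 0], "yaw": -1.417},
    {"dp": [-0.18, -0.377, 0], "yaw": -1.417},
  ],
)

```text
t: 8.85
ee_pos: [0.5687, 0.0856, 0.3022]
tool_rot: [-3.01, -0.897, 0.003]
force: [0.6, 1.4, -0.8]
grip_width: 0.553
```

```bash
python3 - <<'E'
from look import *
go((.5256,.2459,.30,1.24))
E
```

```text
t 8.85 ee [0.5687 0.0856 0.3022] head 0.5789 tilt [-0.002  0.    -1.   ] F [ 0.6  1.4 -0.8] w 0.553
  dp [0.0516, -0.1578, 0.0023] yaw -0.661
```

play_rows(
  targets=[
    {"dp": [0.052, -0.158, 0.03], "yaw": -0.66},
    {"dp": [0.052, -0.158, 0.03], "yaw": -0.66},
    {"dp": [0.052, -0.158, 0.03], "yaw": -0.66},
    {"dp": [0.052, -0.158, 0.03], "yaw": -0.66},
    {"dp": [0.052, -0.158, 0.03], "yaw": -0.66},
  ],
)

```text
t: 9.35
ee_pos: [0.5264, 0.2473, 0.2715]
tool_rot: [-2.554, -1.827, 0.004]
force: [-0.0, -0.5, -0.6]
grip_width: 0.552
```

```bash
python3 - <<'E'
from look import *
go((.5256,.2459,.19,1.24),(.5256,.2459,.131,1.24))
for c in('top','scene'):
    im=snapshot(c)[:,:,::-1]; x,y,w,h={'top':(130,150,190,110),'scene':(270,130,150,120)}[c]
    cv2.imwrite(f'pics/{c}7.png',cv2.resize(im[y:y+h,x:x+w],None,fx=4,fy=4,interpolation=cv2.INTER_CUBIC))
    for l in ('knob_center','lever_knob','frame_grip','frame_hinge'): print(c,l,[(d['conf'],d['location']) for d in models.place_of(l,c)][:2])
E
```

```text
t 9.35 ee [0.5264 0.2473 0.2715] head 1.2421 tilt [-0.003 -0.001 -1.   ] F [-0.  -0.5 -0.6] w 0.552
  dp [-0.0015, -0.0, 0.0815] yaw 0.002
  dp [-0.0014, 0.0001, 0.1405] yaw 0.002
top knob_center []
top lever_knob []
top frame_grip [(0.73, [345.9, 170.5]), (0.45, [289.2, 200.3])]
top frame_hinge [(0.7, [318.9, 183.2]), (0.23, [381.8, 283.3])]
scene knob_center [(0.62, [348.5, 220.0])]
scene lever_knob [(0.54, [349.0, 226.3])]
scene frame_grip [(0.88, [208.2, 176.5]), (0.5, [149.7, 198.6])]
scene frame_hinge [(0.93, [233.8, 225.9])]
```

View pics/scene7.png

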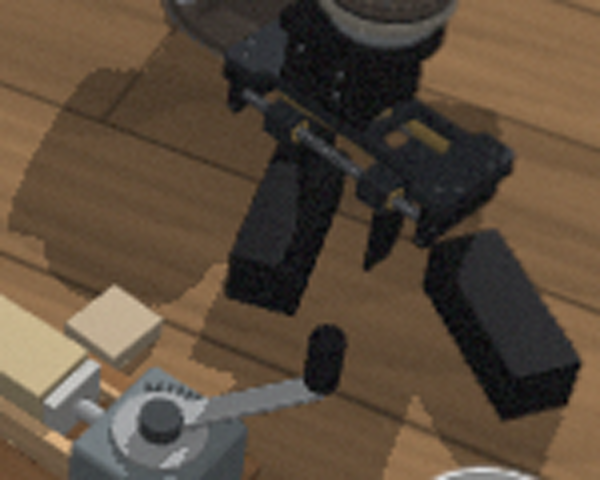

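View pics/top7.png

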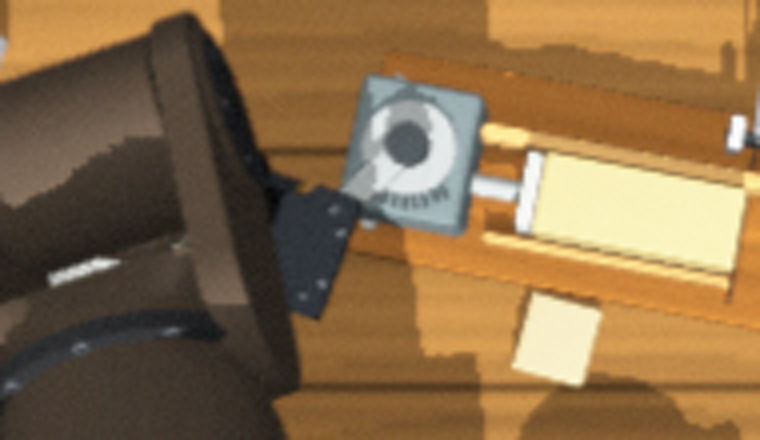

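```bash
python3 - <<'E'
from look import *
print(tri({'scene':[351,219.2],'top':[198.7,213.8]}))
m=model([ .6266,-.0903,-.1765,1.578,.6112,.1618,0]); print(m['frame_grip'],tri({'scene':[208.2,176.5],'top':[345.9,170.5]}))
E
```

```text
(array([0.5248321 , 0.24705393, 0.14293022]), array([ 0.04852481, -0.00177319,  0.04296747, -0.01899185]))
[np.float64(0.6387495768003466), np.float64(-0.14325599389593885), np.float64(0.20471133476127348)] (array([ 0.63295274, -0.15070172,  0.21163795]), array([ 1.84363314,  0.37090777,  1.49994693, -0.80662643]))
```

Knob triangulates to (0.525, 0.247, 0.143), consistent with the model; it stands at (326,358) in the scene crop with the gripper above it. Descending.

play_rows(
  targets=[
    {"dp": [-0.001, 0.001, 0.04], "yaw": 0},
    {"dp": [-0.001, 0.001, 0.08], "yaw": 0},
    {"dp": [-0.001, 0.001, 0.115], "yaw": 0},
    {"dp": [-0.001, 0.001, 0.14], "yaw": 0},
    {"dp": [-0.001, 0.001, 0.14], "yaw": 0},
  ],
)

```text
t: 10.35
ee_pos: [0.5275, 0.2429, 0.1306]
tool_rot: [-2.563, -1.815, 0.008]
force: [0.2, -0.1, 1.1]
grip_width: 0.551
```

```bash
python3 - <<'E'
from look import *
go((.525,.2465,.131,1.24))
im=snapshot('scene')[:,:,::-1]; x,y,w,h=(270,130,150,120)
cv2.imwrite(f'pics/scene8.png',cv2.resize(im[y:y+h,x:x+w],None,fx=4,fy=4,interpolation=cv2.INTER_CUBIC))
E
```

```text
t 10.35 ee [0.5275 0.2429 0.1306] head 1.2323 tilt [-0.005 -0.002 -1.   ] F [ 0.2 -0.1  1.1] w 0.551
  dp [0.0026, -0.0035, -0.0004] yaw -0.008
```

View pics/scene8.png

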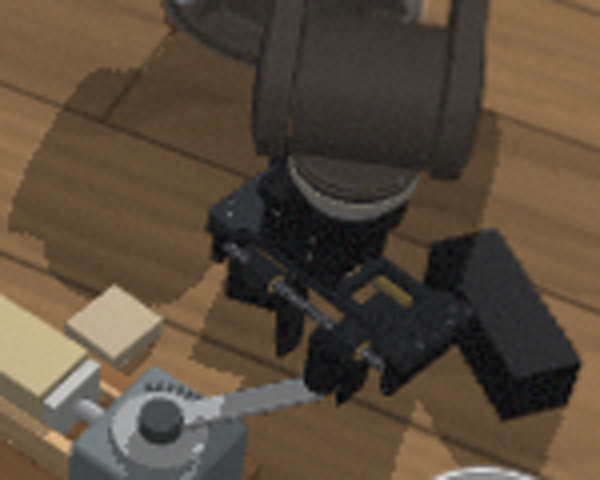

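Knob is between the fingers at about (325,370). Small recentring, then closing.

play_rows(
  targets=[
    {"dp": [0.0025, -0.003, 0], "yaw": -0.008},
    {"dp": [0.0025, -0.003, 0], "yaw": -0.008},
    {"dp": [0.0025, -0.003, 0], "yaw": -0.008},
    {"dp": [0.0025, -0.003, 0], "yaw": -0.008},
  ],
  grip=-1,
  grip_force=20,
)

```text
t: 10.8
ee_pos: [0.5264, 0.2462, 0.1343]
tool_rot: [2.554, 1.827, -0.001]
force: [-6.5, -20.5, 9.8]
grip_width: 0.27
```

play_rows(
  targets=[
    {"dp": [0, 0, 0], "yaw": 0},
    {"dp": [0, 0, 0], "yaw": 0},
    {"dp": [0, 0, 0], "yaw": 0},
    {"dp": [0, 0, 0], "yaw": 0},
  ],
)

```text
t: 11.2
ee_pos: [0.5262, 0.2458, 0.1343]
tool_rot: [2.555, 1.826, -0.003]
force: [-4.1, -8.2, 7.2]
grip_width: 0.27
```

```bash
python3 - <<'E'
from look import *
go()
im=snapshot('scene')[:,:,::-1]; x,y,w,h=(270,130,150,120)
cv2.imwrite(f'pics/scene9.png',cv2.resize(im[y:y+h,x:x+w],None,fx=4,fy=4,interpolation=cv2.INTER_CUBIC))
E
```

```text
t 11.2 ee [0.5262 0.2458 0.1343] head 1.2412 tilt [-0.001 -0.002 -1.   ] F [-4.1 -8.2  7.2] w 0.27
```

View pics/scene9.png

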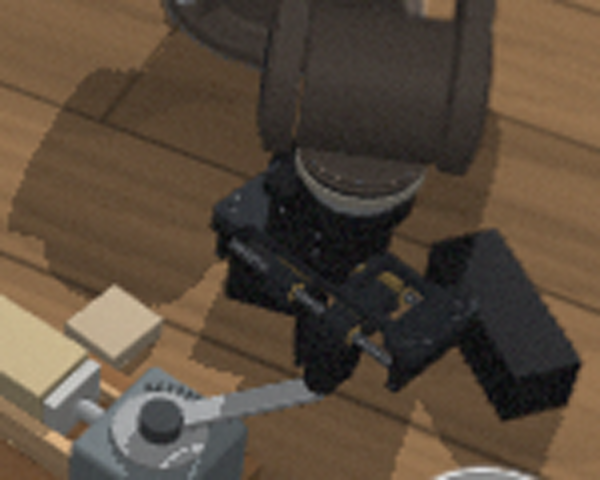

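```bash
cat >> look.py <<'E'
AX=np.array([.6118,.1617]); A0=2.365
def knob(th): return AX+.12*np.array([np.cos(A0+th),np.sin(A0+th)])
def lev():
    s=robot.sense(); d=s['ee_pos'][:2]-AX; th=(np.arctan2(d[1],d[0])-A0+np.pi)%(2*np.pi)-np.pi
    t=np.array([-np.sin(A0+th),np.cos(A0+th)]); r=d/np.hypot(*d)
    print('t',round(s['t'],2),'theta',round(th,4),'radius',round(np.hypot(*d),4),'Ftan',round(s['force'][:2]@t,1),'Frad',round(s['force'][:2]@r,1),'Fz',round(s['force'][2],1),'w',round(s['grip_width'],3),'z',round(s['ee_pos'][2],4))
E
python3 - <<'E'
from look import *
lev(); h=1.2412
for th in np.arange(0,1.0,.06):
    d=knob(th)-knob(0); print(round(th,2),(d@[np.cos(h),np.sin(h)]).round(4),(d@[np.sin(h),-np.cos(h)]).round(4))
E
```

```text
t 11.25 theta -0.0003 radius 0.12 Ftan 9.4 Frad -3.4 Fz 7.5 w 0.268 z 0.1343
0.0 0.0 0.0
0.06 -0.0066 -0.0029
0.12 -0.0133 -0.0054
0.18 -0.0202 -0.0075
0.24 -0.0272 -0.0092
0.3 -0.0343 -0.0105
0.36 -0.0414 -0.0113
0.42 -0.0486 -0.0117
0.48 -0.0558 -0.0117
0.54 -0.063 -0.0113
0.6 -0.0702 -0.0104
0.66 -0.0772 -0.0091
0.72 -0.0842 -0.0073
0.78 -0.0911 -0.0052
0.84 -0.0978 -0.0026
0.9 -0.1044 0.0003
0.96 -0.1108 0.0037
```

play_rows(
  targets=[
    {"dp": [-0.0066, -0.0029, -0.001], "yaw": 0},
    {"dp": [-0.0133, -0.0054, -0.002], "yaw": 0},
    {"dp": [-0.0202, -0.0075, -0.002], "yaw": 0},
    {"dp": [-0.0272, -0.0092, -0.002], "yaw": 0},
    {"dp": [-0.0272, -0.0092, -0.002], "yaw": 0},
  ],
)

```text
t: 11.75
ee_pos: [0.509, 0.2241, 0.1351]
tool_rot: [-2.556, -1.825, -0.002]
force: [4.2, 6.3, -13.3]
grip_width: 0.269
```

```bash
python3 - <<'E'
from look import *
go();lev()
E
```

```text
t 11.75 ee [0.509  0.2241 0.1351] head 1.2403 tilt [ 0.     0.001 -1.   ] F [  4.2   6.3 -13.3] w 0.269
t 11.75 theta 0.2311 radius 0.1203 Ftan -7.6 Frad -0.3 Fz -13.3 w 0.269 z 0.1351
```

play_rows(
  targets=[
    {"dp": [-0.0071, -0.0013, 0.0005], "yaw": 0},
    {"dp": [-0.0142, -0.0021, 0.0012], "yaw": 0},
    {"dp": [-0.0214, -0.0025, 0.0012], "yaw": 0},
    {"dp": [-0.0286, -0.0025, 0.0012], "yaw": 0},
    {"dp": [-0.0358, -0.0021, 0.0012], "yaw": 0},
  ],
)

```text
t: 12.25
ee_pos: [0.4947, 0.1912, 0.1346]
tool_rot: [-2.555, -1.826, 0.0]
force: [-3.4, 6.5, 1.0]
grip_width: 0.267
```

```bash
python3 - <<'E'
from look import *
go();lev()
E
```

```text
t 12.25 ee [0.4947 0.1912 0.1346] head 1.241 tilt [-0.001  0.001 -1.   ] F [-3.4  6.5  1. ] w 0.267
t 12.25 theta 0.53 radius 0.1208 Ftan -5.5 Frad 4.9 Fz 1.0 w 0.267 z 0.1346
```

play_rows(
  targets=[
    {"dp": [-0.0072, 0.0009, 0], "yaw": 0},
    {"dp": [-0.0142, 0.0022, 0], "yaw": 0},
    {"dp": [-0.0212, 0.004, 0], "yaw": 0},
    {"dp": [-0.0281, 0.0061, 0], "yaw": 0},
    {"dp": [-0.0281, 0.0061, 0], "yaw": 0},
  ],
)

```text
t: 12.75
ee_pos: [0.4907, 0.1624, 0.1346]
tool_rot: [-2.555, -1.824, 0.002]
force: [-6.6, 8.6, 2.6]
grip_width: 0.267
```

```bash
python3 - <<'E'
from look import *
go();lev()
E
```

```text
t 12.75 ee [0.4907 0.1624 0.1346] head 1.24 tilt [-0.002  0.001 -1.   ] F [-6.6  8.6  2.6] w 0.267
t 12.75 theta 0.7704 radius 0.1211 Ftan -8.6 Frad 6.7 Fz 2.6 w 0.267 z 0.1346
```

play_rows(
  targets=[
    {"dp": [-0.0034, 0.0012, 0], "yaw": 0},
    {"dp": [-0.0034, 0.0012, 0], "yaw": 0},
  ],
)

```text
t: 12.95
ee_pos: [0.4907, 0.1591, 0.1346]
tool_rot: [-2.555, -1.825, 0.003]
force: [-7.7, 6.5, 3.1]
grip_width: 0.272
```

```bash
python3 -c "
from look import *
lev()"
```

```text
t 12.95 theta 0.7981 radius 0.1212 Ftan -6.7 Frad 7.5 Fz 3.1 w 0.272 z 0.1346
```

play_rows(
  targets=[
    {"dp": [-0.0034, 0.0013, 0], "yaw": 0},
    {"dp": [-0.0034, 0.0013, 0], "yaw": 0},
  ],
)

```text
t: 13.15
ee_pos: [0.4907, 0.1551, 0.1345]
tool_rot: [-2.555, -1.825, 0.003]
force: [-8.3, 3.5, 3.4]
grip_width: 0.269
```

```bash
python3 -c "
from look import *
lev()"
```

```text
t 13.15 theta 0.8307 radius 0.1213 Ftan -4.0 Frad 8.1 Fz 3.4 w 0.269 z 0.1345
```

play_rows(
  targets=[
    {"dp": [-0.0022, 0.001, 0], "yaw": 0},
    {"dp": [-0.0022, 0.001, 0], "yaw": 0},
  ],
)

```text
t: 13.35
ee_pos: [0.4909, 0.1526, 0.1346]
tool_rot: [-2.555, -1.826, 0.004]
force: [-8.1, 1.2, 4.5]
grip_width: 0.274
```

```bash
python3 -c "
from look import *
lev()"
```

```text
t 13.35 theta 0.8516 radius 0.1213 Ftan -1.8 Frad 8.0 Fz 4.5 w 0.274 z 0.1346
```

The force fits a 0.18 rad ripple: peak near 0.77, trough near 0.86. My measured angle therefore agrees with the click phase. Advancing to 0.905.

play_rows(
  targets=[
    {"dp": [-0.003, 0.0014, 0], "yaw": 0},
    {"dp": [-0.0058, 0.003, 0], "yaw": 0},
    {"dp": [-0.0058, 0.003, 0], "yaw": 0},
  ],
)

```text
t: 13.65
ee_pos: [0.4915, 0.1463, 0.1345]
tool_rot: [-2.554, -1.825, 0.005]
force: [-9.7, 4.9, 5.3]
grip_width: 0.266
```

```bash
python3 -c "
from look import *
lev()"
```

```text
t 13.65 theta 0.9042 radius 0.1213 Ftan -6.1 Frad 9.0 Fz 5.3 w 0.266 z 0.1345
```

play_rows(
  targets=[
    {"dp": [0, 0, 0], "yaw": 0},
    {"dp": [0, 0, 0], "yaw": 0},
    {"dp": [0, 0, 0], "yaw": 0},
    {"dp": [0, 0, 0], "yaw": 0},
    {"dp": [0, 0, 0], "yaw": 0},
  ],
)

```text
t: 14.15
ee_pos: [0.4914, 0.1465, 0.1345]
tool_rot: [-2.554, -1.825, 0.005]
force: [-9.3, 5.1, 5.6]
grip_width: 0.271
```

```bash
python3 - <<'E'
from look import *
lev()
for c in('top','scene'):
    im=snapshot(c)[:,:,::-1]; x,y,w,h={'top':(190,140,190,110),'scene':(190,130,180,140)}[c]
    cv2.imwrite(f'pics/{c}10.png',cv2.resize(im[y:y+h,x:x+w],None,fx=4,fy=4,interpolation=cv2.INTER_CUBIC))
    for l in ('log_center','frame_grip','bar_a'): print(c,l,[(d['conf'],d['location']) for d in models.place_of(l,c)][:4])
lev()
E
```

```text
t 14.15 theta 0.9022 radius 0.1213 Ftan -6.2 Frad 8.6 Fz 5.6 w 0.271 z 0.1345
top log_center [(0.7, [177.6, 281.9]), (0.64, [281.7, 122.0]), (0.55, [295.7, 203.8])]
top frame_grip [(0.79, [346.5, 170.1])]
top bar_a [(0.78, [265.3, 235.0])]
scene log_center [(0.77, [259.3, 211.7]), (0.71, [393.4, 212.0]), (0.7, [227.4, 285.8]), (0.51, [344.2, 182.6])]
scene frame_grip [(0.79, [211.2, 178.7]), (0.17, [150.1, 198.5])]
scene bar_a [(0.86, [296.0, 215.5]), (0.78, [213.5, 193.5]), (0.68, [322.9, 206.0])]
t 14.55 theta 0.9021 radius 0.1213 Ftan -5.4 Frad 9.2 Fz 5.2 w 0.27 z 0.1345
```

View pics/top10.png

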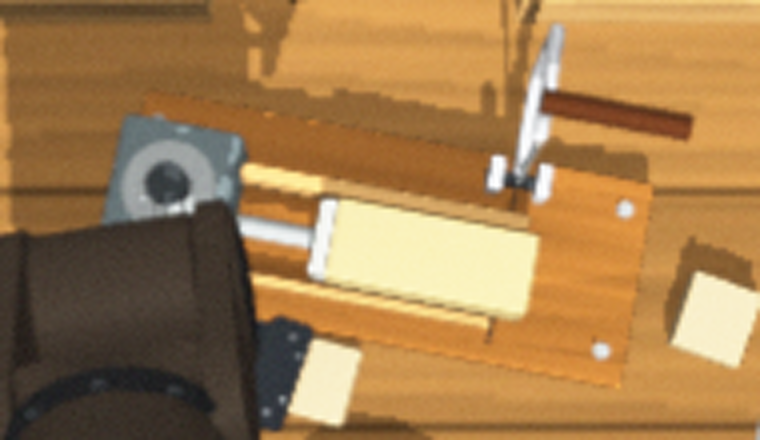

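View pics/scene10.png

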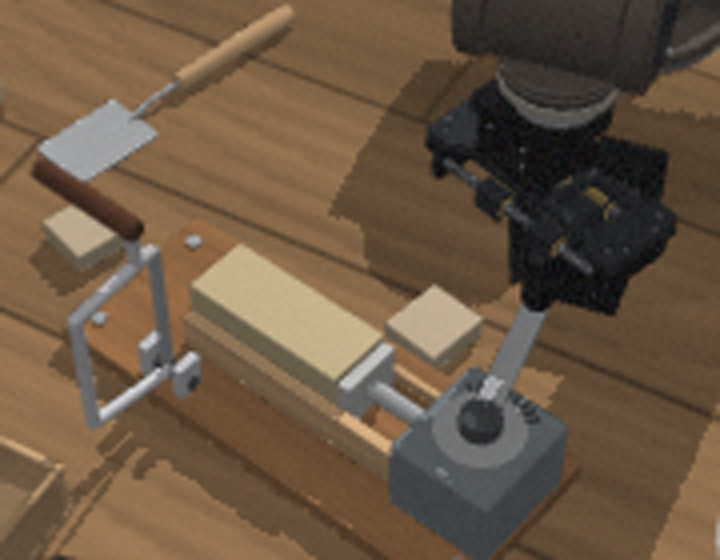

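Both views show the frame upright, the block about 22 mm out past the cutting plane (its end near (530,275) in the top crop), and bar_a, bar_b and the spatula untouched. The lever reads 0.902, right on the fifth click. I'll nudge it about 0.015 rad for margin, still far from the sixth at 1.08.

play_rows(
  targets=[
    {"dp": [-0.0019, 0.0012, 0], "yaw": 0},
    {"dp": [-0.0019, 0.0012, 0], "yaw": 0},
    {"dp": [-0.0019, 0.0012, 0], "yaw": 0},
    {"dp": [-0.0019, 0.0012, 0], "yaw": 0},
  ],
)

```text
t: 14.95
ee_pos: [0.4917, 0.1445, 0.1345]
tool_rot: [-2.554, -1.825, 0.005]
force: [-10.3, 6.0, 6.5]
grip_width: 0.269
```

```bash
python3 - <<'E'
from look import *
lev()
E
```

```text
t 14.95 theta 0.9189 radius 0.1213 Ftan -7.4 Frad 9.4 Fz 6.5 w 0.269 z 0.1345
```

```bash
python3 - <<'E'
from look import *
lev(); print(robot.sign_off())
E
```

```text
t 14.95 theta 0.9189 radius 0.1213 Ftan -7.4 Frad 9.4 Fz 6.5 w 0.269 z 0.1345
the job is handed in; nothing more can be done
None
```

The cutter is set up for the next bar, and I handed the job in at about 15 s with the gripper still holding the lever at the fifth click.

- **Frame:** I swung it up by its grip bar to about 1.58 rad and let go. It stayed upright in the pictures taken after release.
- **Lever:** I gripped the knob at its rest stop and drew it in one direction to about 0.92 rad. That is just past the fifth click (0.90) and well short of the sixth (1.08). The rise and fall of the knob force matched the 0.18 rad click spacing, which supports that angle.
- **Soap block:** the pictures show it fed out roughly 22 mm past the raised frame. I read that from the pictures at about 0.90 rad, before the last small nudge to 0.92; the expected figure is about 24 mm.
- **Other things:** bar_a, bar_b and the spatula looked unmoved in the last pictures. The arm went nowhere near the bottles, jar or bowl, and I did not check them again at the end.

**Disagreements:** while raising the frame, my path ran slightly inside its arc, giving forces of about 22 N at the wrist until I corrected it. At the end the knob showed a sideways load of about 9 N and read 121 mm from its pivot instead of 120 mm. I put that down to about 1 mm of error in the pivot position I had measured.

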